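# Stand a picture frame on its folding leg

## Robot

A 6-joint arm with a two-finger parallel gripper is mounted at the origin on the work surface. World frame = base frame: x ahead of the robot, y to its left, z up, the work surface at z = 0. Lengths are in m, angles in rad, forces in N, time in s.
With the tool pointing down it reaches from about 0.35 to 0.875 m from the base axis. Payload 4.2 kg.
Tool frame: the origin (TCP) lies on the centre line of the jaws, within the pads' length; the fingertips stand 8 mm ahead of it and the grasp point (between the pads) lies 11 mm behind it; z points along the fingers, x is the direction in which the jaws open and shut, and the axes are right-handed (so a half turn about z gives the same grasp; the last joint's range is limited). The gripper opens to 87 mm and grips with 3 to 60 N. Pads are 19 mm wide; open, the fingers measure 117 mm over their backs; the gripper's body (75 mm by 190 mm) begins 51 mm behind the grasp point.
Start: joints at [1.363, 0.385, 0.008, 0, -1.194, -0.259], TCP at [0.281, 0.558, 0.231] pointing down, gripper open.
Joint ranges: [-3.14, 3.14], [-1.21, 2.06], [-1.07, 1.41], [-3.16, 2.05], [-2.99, -0.16], [-3.1, 3.1]. Speed limits (rad/s): [2.79, 2.79, 3.14, 3.14, 3.14, 3.14].

## Interface

Orientations are given as a 3x3 rotation matrix whose columns are the frame's x, y, z axes.
In Python, from plant import sense, read_camera, hand_in gives the robot as it stands. The module is installed in compiled form; this text tells all that it offers.
- The arm moves only by the tool drive_tool, never from a script. Its argument "moves" is a list of rows, each an object of numbers: "tx", "ty", "tz": the shift along the world's x, y, z in cm; "turn": the turn about the world's z in rad; "hand": the opening in per cent of the stroke, from 0 (shut) to 100 (fully open). A call has 1 to 8 rows; each row is the pose to reach, as a shift and turn from the pose commanded when the call began; what a row does not reach only later rows make up. A row lasts 1/12 s, in which the tool goes at most 41.7 mm and 7.16 degrees, less where a joint would pass 70% of its speed; a pose out of reach is approached as far as the arm can. A call with a gripper value outside its range is refused whole. The fingers move at their own pace and stop on an object; "squeeze" is the grip in N (left out, the last holds). Time passes only in rows, so rows that repeat a pose let the fingers close. It gives the time, the measured TCP pose, the force and the opening at its end, in the units of the state.
- sense(): the state, without advancing time (a new reading comes with each control period).
- read_camera(name): name is "scene" or "top"; returns a dict with "image" (384x512x3 uint8, red, green, blue), "fovy" (degrees; the focal length in pixels is half the picture's height over the tangent of half this angle, whatever the lens; pixels are square), "cx", "cy" (the principal point, pixels), "cam_to_world" (4x4, takes a point from camera to world coordinates). Camera axes: x right, y down, z forward; pixel columns grow to the right and rows downward; lengths in m; the calibration is good to about 2 mm. A picture is of the moment at which its call begins. There is no depth.
- hand_in(): hands the job in, once; it reports no verdict.
The state is a dict: "t": time; "joints": joint angles; "qd": joint speeds; "joint_torque": joint torques, N m; "tool_pos": TCP position; "eef_rot": TCP orientation; "wrist_force": force on the tool from outside, world axes, zero at the start; "ft_torque": the same for the moment, N m; "finger_gap": finger opening in m.
Only numpy, scipy, OpenCV 4.12 (cv2) and the standard library are available. Lean on these libraries where they do the work, as an engineer would, in place of code of your own. Each camera call takes 0.05 s, during which the arm holds its last target.

## Task

The framed picture leans face-in against the stack of game boxes. Squeeze the two orange release buttons of its leg together, swing the leg fully open, then tip the frame up and back so that it stands by itself on its leg about where it was, picture towards the boxes, and leave the other goods standing where they are.

Things in the scene. Friction and masses are not known exactly. Their poses are not given: they have to be found in the camera images.
- frame: Framed picture 150 x 190 x 16 mm, about 0.6 kg, rubber strip under it, leaning face-in (24 degrees off upright) on the game boxes by its weight alone. Origin: middle of the front (picture) face's lower edge. x: out of the brown back (back surface at x = 16 mm), away from the robot; y: across; z: up its height. On its open leg it stands leaning 20 degrees back onto the leg.
- frame_top (a point): Middle of the top edge of the picture face, 190 mm up the frame from its origin; about 174 mm over the table at the start, 64 mm above the boxes' top, so the upper picture face can be pushed from the robot's side over the boxes. The frame reaches no higher than 192 mm as it tips.
- leg_hinge (a point): Hinge of the leg on the frame's back, at x = 19, y = 0, z = 145 mm in the frame; its axis runs along the frame's y. The leg's foot is 145 mm from it.
- leg_clip (a point): Centre of the squeeze clip, midway between the two orange buttons on the leg: 70 mm from the hinge towards the foot, 23 mm out from the leg's inner side (26 mm out from the frame's back when folded). Turns with the leg. Below it only the 24 mm wide leg lies between the fingers.
- leg (a joint): Opening of the black leg (24 mm wide, 5 thick), rad: 0 folded on the back, foot at the lower edge; 0.70 open at its stop. The foot swings out along the frame's +x, then up. Stays where left (friction 0.06 N m). Folded, it is latched by two steel catches until both buttons are in; they stand 13 mm out of the back, 22 to 37 mm either side of the middle, 86 to 102 mm up the frame.
- button_l (a joint): Travel of the orange button on the frame's +y side, m: 0 out, 0.006 fully in, moving inward along the frame's y. Face 24 mm (along the leg) x 22 mm (12 to 34 mm out from the leg's inner side). Outer faces of the pair: 42 mm apart when out, 30 mm when in. The latch frees when both are in by over 4.5 mm; spring 2.5 N at first, 5 N fully in.
- button_r (a joint): The same for the button on the frame's -y side.
- games: Stack of three flat game boxes (blue, orange, green), 110 x 260 mm, 110 mm high, heavy: it does not move. Origin: centre of its underside; x: across its 110 mm depth, towards the side the frame leans on; y: along its 260 mm length.
- car: Bystander: wooden toy car, red with yellow cab, 100 x 53 x 57 mm, standing loose on the table. Origin: centre of its underside.
- mug: Bystander: blue mug, 76 mm across, 88 mm tall, standing loose on the table. Origin: centre of its underside.
- figure: Bystander: plain turned wooden peg doll, 44 mm across, 84 mm tall, standing loose on the table. Origin: centre of its underside.
- vase: Bystander: green glass vase, 68 mm across, 105 mm tall, standing loose on the table. Origin: centre of its underside.
- jar: Bystander: glass jar with red lid, 68 mm across, 95 mm tall, standing loose on the table. Origin: centre of its underside.
- toyblock: Bystander: plywood toy block 75 x 75 x 40 mm with two coloured knobs on top, standing loose on the table. Origin: centre of its underside.

How it is judged:
On the way, in this order (a step that is already met when the one before it is completed fails the run):
1. both release buttons are squeezed in together, more than 4.5 mm each (value of joint each of button_l, button_r above 0.0045 m), for 0.1 s.
2. the leg is swung out past 0.58 rad of its 0.70 (value of joint leg above 0.58 rad), for 0.2 s.
At the end, for the whole second after the job is handed in: Leg open past 0.58 rad; frame at rest on the table on lower edge and leg, leaning back 11 to 30 degrees, level sideways within 3, clear of the boxes, lower edge within 90 mm of its start and along the boxes within 0.5 rad; every bystander within 30 mm of its start (value of joint leg above 0.58 rad and angle between frame's own x axis and vertical between 1.76 and 2.1 rad and angle between frame's own y axis and vertical between 1.52 and 1.58 rad and height (world z) of frame below 0.02 m and distance of frame from where it was at the start of the episode below 0.09 m and contact force between frame and games below 0.05 N and angle between the y axis of frame and the y axis of games, either way round below 0.5 rad and linear speed of frame below 0.01 m/s and angular speed of frame below 0.05 rad/s and distance of each of car, mug, figure, vase, jar, toyblock from where it was at the start of the episode below 0.03 m); the robot touches nothing.
It fails at once if the frame falls down flat (height (world z) of frame_top below 0.12 m).
It fails at once if a bystander is knocked over or moved more than 30 mm (distance of any of car, mug, figure, vase, jar, toyblock from where it was at the start of the episode above 0.03 m or angle between any of car, mug, figure, vase, jar, toyblock's own z axis and vertical above 0.5 rad).
It also fails if it takes over 64 s, if anything falls off the work surface, if the arm or the gripper's body presses on something with over 40 N, if the wrist force passes 120 N, or if a joint passes its speed limit or range.

## Working session

There is one attempt and no reset: what is moved stays moved. The work goes in short steps, Python scripts to look and compute and a tool call to move; the robot and the scene stay as the last step left them, time stands still between calls to the robot, and variables do not carry over. Pictures are saved under pics/ and viewed, and the job is handed in when it is done.

Besides the shell and the picture viewer there is one more tool, called in YAML: its name, and indented under it one key for each argument. drive_tool: Moves the arm, as the interface text tells. Its arguments: {"type":"object","properties":{"moves":{"type":"array","items":{"type":"object","properties":{"tx":{"type":"number"},"ty":{"type":"number"},"tz":{"type":"number"},"turn":{"type":"number"},"hand":{"type":"number"}}}},"squeeze":{"type":"number"}},"required":["moves"]}

```bash
mkdir -p pics; ls
python3 - <<'E'
from plant import sense, read_camera
import cv2,numpy as np
np.set_printoptions(precision=4,suppress=True)
s=sense()
for k,v in s.items(): print(k,np.array(v).tolist() if k!='eef_rot' else np.array(v))
for n in("scene","top"):
    c=read_camera(n); cv2.imwrite(f"pics/{n}0.png",c["image"][:,:,::-1]); print(n,c["fovy"],c["cx"],c["cy"]);print(c["cam_to_world"])
E
```

```text
pics
t 0.0
joints [1.3625895034770268, 0.38558081350838747, 0.006656283485912763, -0.00046671890491323806, -1.1940144656733185, -0.2585770956983096]
qd [0.00012440282026885245, 0.0005982960630687753, 0.00033374491965779086, -0.0008229954595079826, 0.0008301544965471407, 0.0006465146125545071]
joint_torque [-6.810154786762723e-06, -39.066596031188965, 18.740204572677612, 4.219956547021866, 0.010978760838042945, -0.00018019690742221428]
tool_pos [0.2810039709898121, 0.5576269409938662, 0.2294616564528326]
eef_rot [[-0.4502 -0.8929 -0.0009]
 [-0.8929  0.4502 -0.002 ]
 [ 0.0022 -0.0001 -1.    ]]
wrist_force [-0.1218484841740829, -0.26848892052032625, -0.6681186935698145]
ft_torque [0.019092797814618354, 0.07743242956709316, -0.004265865786928024]
finger_gap 0.08678758266921814
scene 50.41549661287599 257.34077332398914 191.1323423785894
[[ 0.1714  0.5414 -0.8231  1.5721]
 [ 0.9851 -0.1041  0.1367 -0.1437]
 [-0.0117 -0.8343 -0.5512  0.7715]
 [ 0.      0.      0.      1.    ]]
top 55.26097142082348 253.0714368703656 195.6990786344798
[[ 0.0055 -0.991   0.1335  0.4463]
 [-1.     -0.0062 -0.005   0.055 ]
 [ 0.0058 -0.1335 -0.991   1.2021]
 [ 0.      0.      0.      1.    ]]
```

View pics/scene0.png

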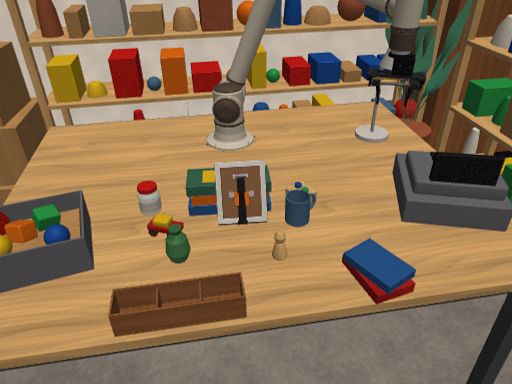

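View pics/top0.png

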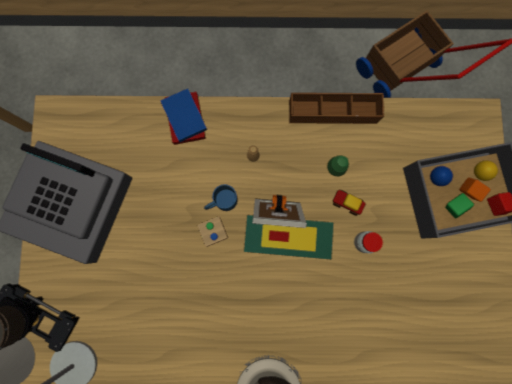

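Scene: frame at (242,192), with the leg and orange buttons at (242,200). Top: frame at about (279,211), the stack behind it, the mug to its left and the car to its right. Next I'll zoom in.

```bash
cat > h.py <<'E'
from plant import sense, read_camera
import cv2,numpy as np
np.set_printoptions(precision=4,suppress=True)
def ray(c,u,v):
    f=192/np.tan(np.radians(c["fovy"]/2)); M=np.array(c["cam_to_world"])
    d=M[:3,:3]@np.array([(u-c["cx"])/f,(v-c["cy"])/f,1]); return M[:3,3],d/np.linalg.norm(d)
def onz(c,u,v,z):
    o,d=ray(c,u,v); return o+d*(z-o[2])/d[2]
def proj(c,p):
    f=192/np.tan(np.radians(c["fovy"]/2)); M=np.array(c["cam_to_world"])
    q=M[:3,:3].T@(np.array(p)-M[:3,3]); return q[0]/q[2]*f+c["cx"],q[1]/q[2]*f+c["cy"]
def tri(c1,p1,c2,p2):
    o1,d1=ray(c1,*p1);o2,d2=ray(c2,*p2)
    A=np.stack([d1,-d2],1); t=np.linalg.lstsq(A,o2-o1,rcond=None)[0]
    a=o1+d1*t[0];b=o2+d2*t[1]; return (a+b)/2,np.linalg.norm(a-b)
def crop(c,x0,y0,x1,y1,k,name):
    im=cv2.resize(c["image"][y0:y1,x0:x1,::-1],None,fx=k,fy=k,interpolation=cv2.INTER_CUBIC); cv2.imwrite(name,im)
E
python3 - <<'E'
from h import *
s=read_camera("scene");t=read_camera("top")
crop(s,180,150,280,235,8,"pics/s1.png"); crop(t,190,170,350,270,5,"pics/t1.png")
E
```

```text
(no output)
```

View pics/s1.png

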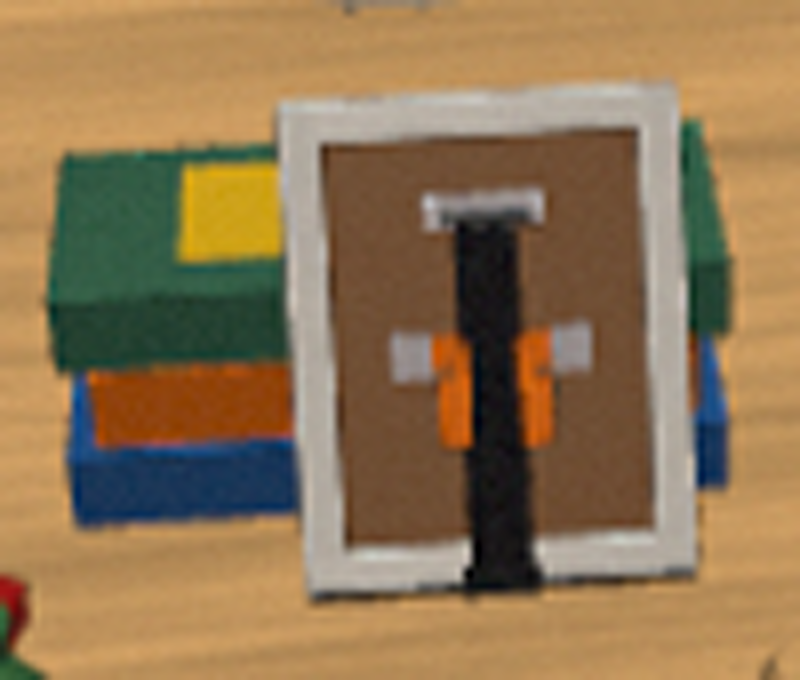

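View pics/t1.png

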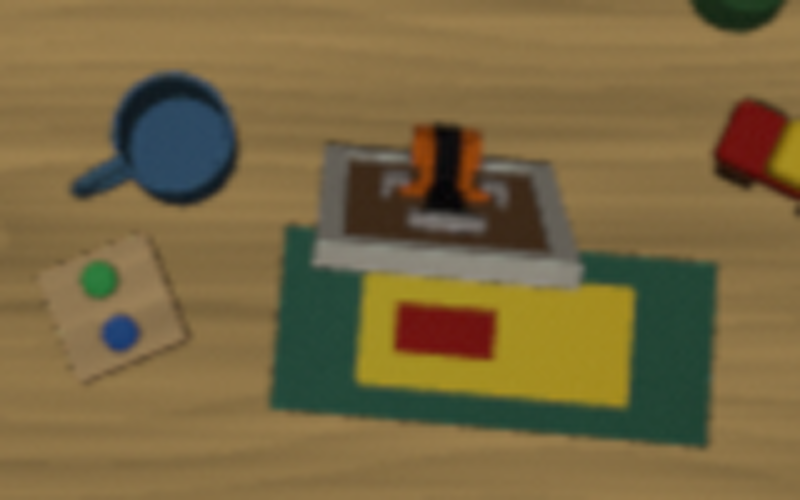

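Run:
```python
from h import *
s=read_camera("scene");t=read_camera("top")
S=lambda x,y:(180+(x+.5)/8-.5,150+(y+.5)/8-.5); T=lambda x,y:(190+(x+.5)/5-.5,170+(y+.5)/5-.5)
print("low back",onz(s,*S(308,597),.0065),onz(s,*S(695,577),.0065))
print("top back",onz(s,*S(278,103),.180),onz(s,*S(675,83),.180))
print("top back T",onz(t,*T(316,241),.180),onz(t,*T(582,264),.180))
print("top front T",onz(t,*T(312,264),.1736),onz(t,*T(580,286),.1736))
print("games T",[onz(t,*T(*p),.11) for p in((287,226),(717,263),(707,445),(271,407))])
print("games low S",onz(s,*S(80,525),0),onz(s,*S(727,487),0))
# clip from buttons
l=tri(s,S(455,392),t,T(424,160)); r=tri(s,S(535,388),t,T(471,160)); print(l,r)
print("mug",onz(t,*T(175,138),.088),"block",onz(t,*T(113,308),.04))
for n,p,z in(("jar",(372,242),.095),("vase",(339,165),.105),("car",(349,203),.03),("fig",(253,154),.08)): print(n,onz(t,*p,z))
print(s['image'].shape)
```

```text
low back [ 0.5865 -0.1024  0.0065] [0.6017 0.0443 0.0065]
top back [ 0.5133 -0.0954  0.18  ] [0.5266 0.0511 0.18  ]
top back T [0.5217 0.0503 0.18  ] [ 0.5098 -0.0981  0.18  ]
top front T [0.5093 0.0524 0.1736] [ 0.4979 -0.0977  0.1736]
games T [array([0.5358, 0.0673, 0.11  ]), array([ 0.5152, -0.1891,  0.11  ]), array([ 0.4082, -0.1807,  0.11  ]), array([0.4289, 0.0759, 0.11  ])]
games low S [ 0.5154 -0.1864  0.    ] [0.5383 0.0696 0.    ]
(array([ 0.5773, -0.0288,  0.085 ]), np.float64(0.02556006042850798)) (array([ 0.5812, -0.0285,  0.0905]), np.float64(0.03238692641773327))
mug [0.5912 0.1365 0.088 ] block [0.489  0.1774 0.04  ]
jar [ 0.4575 -0.3082  0.095 ]
vase [ 0.6904 -0.2127  0.105 ]
car [ 0.5824 -0.26    0.03  ]
fig [0.7293 0.0503 0.08  ]
(384, 512, 3)
```

Run:
```python
from h import *
s=read_camera("scene");t=read_camera("top")
yaw=-0.088; xh=np.array([np.cos(yaw),np.sin(yaw),0]);yh=np.array([-np.sin(yaw),np.cos(yaw),0]);zz=np.array([0,0,1.])
th=np.radians(24); xf=np.cos(th)*xh+np.sin(th)*zz; zf=-np.sin(th)*xh+np.cos(th)*zz
O=np.array([.579,-.0277,0])
P=lambda x,y,z:O+x*xf+y*yh+z*zf
print("clip",P(.042,0,.075),"hinge",P(.019,0,.145))
# outline of the orange solid: predicted projected bbox vs mask bbox/centroid
for n,c in(("s",s),("t",t)):
    im=cv2.cvtColor(c["image"],cv2.COLOR_RGB2HSV); m=cv2.inRange(im,(5,190,70),(16,255,255))
    q=np.array([proj(c,P(x,y,z)) for x in(.031,.053) for y in(-.021,.021) for z in(.063,.087)])
    u0,v0=q.min(0)-6;u1,v1=q.max(0)+6
    k=np.zeros_like(m);k[int(v0):int(v1),int(u0):int(u1)]=m[int(v0):int(v1),int(u0):int(u1)]
    ys,xs=np.nonzero(k); print(n,"pred",q.min(0),q.max(0),"mask",xs.min(),xs.max(),ys.min(),ys.max(),xs.mean(),ys.mean(), "hinge",proj(c,P(.019,0,.145)))
```

```text
clip [ 0.5868 -0.0284  0.0856] hinge [ 0.5375 -0.024   0.1402]
s pred [233.9454 195.1873] [248.8159 205.3486] mask 234 248 191 205 241.0701754385965 198.40350877192984 hinge (np.float64(239.8694105647532), np.float64(175.75915137884292))
t pred [271.1547 193.8916] [285.8177 204.2543] mask 270 286 195 209 278.4859813084112 202.2336448598131 hinge (np.float64(278.3507892338748), np.float64(213.52826122987886))
```

drive_tool:
  moves:
    - {"tx":3.8,"ty":-7.3,"turn":0.05}
    - {"tx":7.6,"ty":-14.6,"turn":0.1}
    - {"tx":9,"ty":-17.5,"turn":0.15}
    - {"tx":11,"ty":-21,"turn":0.2}
    - {"tx":13,"ty":-25,"turn":0.25}
    - {"tx":15,"ty":-29,"turn":0.3}
    - {"tx":17,"ty":-33,"turn":0.35}
    - {"tx":19,"ty":-36,"turn":0.38}

```text
invalid input
```

drive_tool:
  moves:
    - {"tx":1.9,"ty":-3.6,"tz":0,"turn":0.05,"hand":100}
    - {"tx":3.8,"ty":-7.2,"tz":0,"turn":0.1,"hand":100}
    - {"tx":5.7,"ty":-10.8,"tz":0,"turn":0.15,"hand":100}
    - {"tx":7.6,"ty":-14.4,"tz":0,"turn":0.2,"hand":100}
    - {"tx":9.5,"ty":-18,"tz":0,"turn":0.25,"hand":100}
    - {"tx":11.4,"ty":-21.6,"tz":0,"turn":0.3,"hand":100}
    - {"tx":13.3,"ty":-25.2,"tz":0,"turn":0.35,"hand":100}
    - {"tx":15.2,"ty":-28.8,"tz":0,"turn":0.38,"hand":100}
  squeeze: 16

```text
t: 1.07
tool_pos: [0.4337, 0.2683, 0.2309]
eef_rot: [[-0.084, -0.996, 0.001], [-0.996, 0.084, 0.001], [-0.001, -0.001, -1.0]]
wrist_force: [0.3, -0.5, 0.3]
finger_gap: 0.0869
```

drive_tool:
  moves:
    - {"tx":1.9,"ty":-3.7,"tz":0,"turn":0,"hand":100}
    - {"tx":3.8,"ty":-7.4,"tz":0,"turn":0,"hand":100}
    - {"tx":5.8,"ty":-11.1,"tz":0,"turn":0,"hand":100}
    - {"tx":7.7,"ty":-14.8,"tz":0,"turn":0,"hand":100}
    - {"tx":9.6,"ty":-18.5,"tz":0,"turn":0,"hand":100}
    - {"tx":11.6,"ty":-22.2,"tz":0,"turn":0,"hand":100}
    - {"tx":13.5,"ty":-25.9,"tz":0,"turn":0,"hand":100}
    - {"tx":15.5,"ty":-29.6,"tz":0,"turn":0,"hand":100}

```text
t: 1.73
tool_pos: [0.5883, -0.0271, 0.2308]
eef_rot: [[-0.087, -0.996, 0.0], [-0.996, 0.087, 0.0], [-0.0, -0.0, -1.0]]
wrist_force: [0.3, 1.3, 0.1]
finger_gap: 0.0871
```

drive_tool:
  moves:
    - {"tx":0,"ty":0,"tz":-3,"turn":0,"hand":100}
    - {"tx":0,"ty":0,"tz":-6,"turn":0,"hand":100}
    - {"tx":0,"ty":0,"tz":-8,"turn":0,"hand":100}
    - {"tx":0,"ty":0,"tz":-9,"turn":0,"hand":100}
    - {"tx":0,"ty":0,"tz":-9,"turn":0,"hand":100}

```text
t: 2.15
tool_pos: [0.5863, -0.0254, 0.138]
eef_rot: [[-0.087, -0.996, -0.005], [-0.996, 0.087, -0.001], [0.001, 0.005, -1.0]]
wrist_force: [0.5, 0.3, -0.1]
finger_gap: 0.0868
```

Run:
```python
from h import *
s=read_camera("scene");t=read_camera("top")
crop(s,180,120,310,215,6,"pics/s2.png"); crop(t,190,150,350,270,5,"pics/t2.png")
print(sense()["tool_pos"],sense()["eef_rot"],sense()["joints"])
```

```text
[ 0.5886 -0.0248  0.1415] [[-0.0858 -0.9963  0.0016]
 [-0.9963  0.0858 -0.0004]
 [ 0.0002 -0.0016 -1.    ]] [ 0.2329  0.4005 -0.2075  0.0009 -0.9614  1.2515]
```

View pics/s2.png

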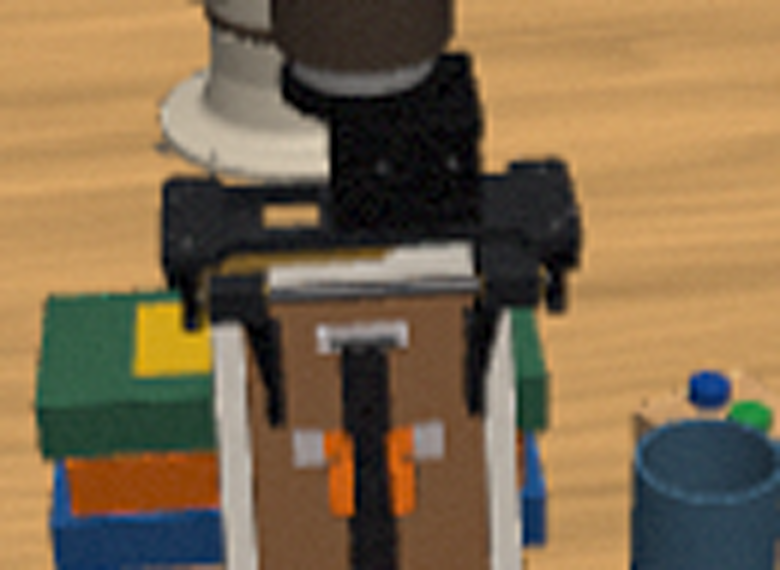

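Run:
```python
from h import *
s=read_camera("scene");t=read_camera("top")
p=np.array(sense()["tool_pos"]);R=np.array(sense()["eef_rot"])
for c,n in((s,"s"),(t,"t")):
  print(n,[proj(c,p+R@np.array([x,0,.008])) for x in(-.0435,0,.0435,-.0585,.0585)])
print([((proj(s,p+R@np.array([x,0,.008]))-np.array([180,120]))*6).round() for x in(-.0435,.0435)])
print(p)
```

```text
s [(np.float64(257.21053811162847), np.float64(185.72637930804646)), (np.float64(242.18680520335582), np.float64(186.58487161677525)), (np.float64(227.09047060802675), np.float64(187.4475125608877)), (np.float64(262.3743965813267), np.float64(185.431303989105)), (np.float64(221.86790861161214), np.float64(187.74594234083358))]
t [(np.float64(263.5783360500463), np.float64(194.83778672945547)), (np.float64(278.3258693549889), np.float64(196.18954661118835)), (np.float64(293.08036738124775), np.float64(197.54194487973942)), (np.float64(258.4945937321676), np.float64(194.371810571119)), (np.float64(298.1697411033742), np.float64(198.00843721296306))]
[array([463., 394.]), array([283., 405.])]
[ 0.5891 -0.0246  0.1425]
```

View pics/t2.png

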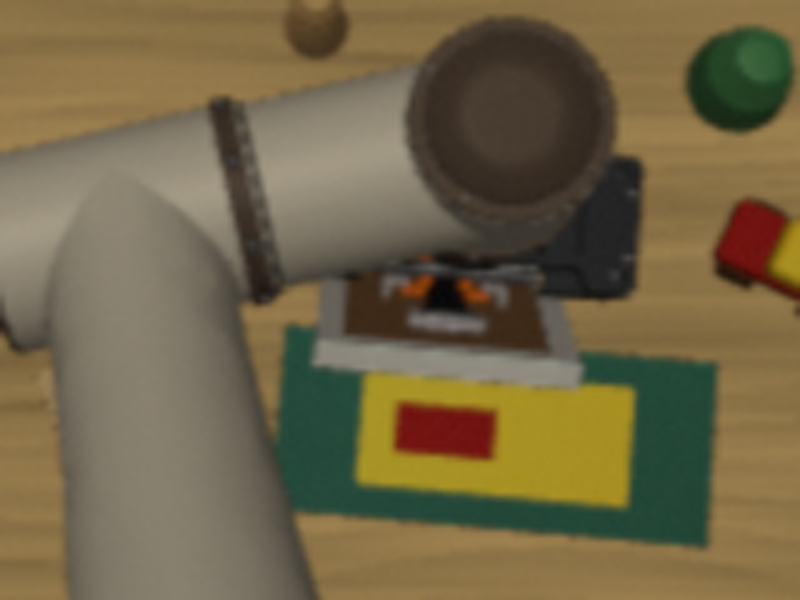

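drive_tool:
  moves:
    - {"tx":0,"ty":-0.4,"tz":-2,"turn":0,"hand":100}
    - {"tx":0,"ty":-0.4,"tz":-4,"turn":0,"hand":100}
    - {"tx":0,"ty":-0.4,"tz":-6,"turn":0,"hand":100}
    - {"tx":0,"ty":-0.4,"tz":-6.7,"turn":0,"hand":100}
    - {"tx":0,"ty":-0.4,"tz":-6.7,"turn":0,"hand":100}
    - {"tx":0,"ty":-0.4,"tz":-6.7,"turn":0,"hand":100}

```text
t: 2.85
tool_pos: [0.5888, -0.0288, 0.0748]
eef_rot: [[-0.086, -0.996, 0.002], [-0.996, 0.086, -0.0], [-0.0, -0.002, -1.0]]
wrist_force: [-0.5, -0.3, 0.7]
finger_gap: 0.087
```

Run:
```python
from h import *
s=read_camera("scene")
crop(s,190,140,290,225,8,"pics/s3.png")
a=sense();print(a["tool_pos"],a["wrist_force"])
```

```text
[ 0.5891 -0.0287  0.0753] [-0.8289  0.0558  0.8575]
```

View pics/s3.png

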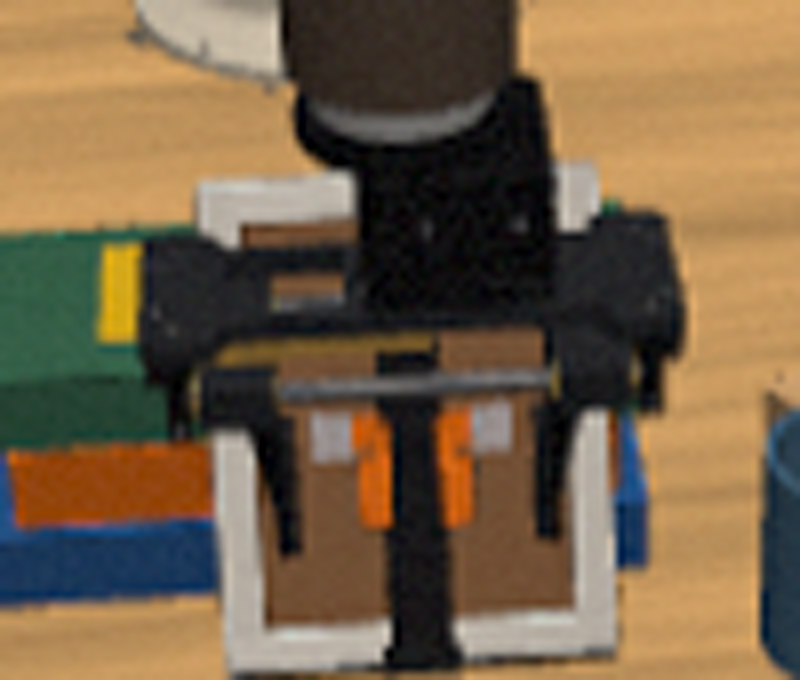

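Fingers straddle the buttons: tips at x≈299 and 537 in the crop (mid 418), buttons at 358 to 474 (mid 416), so it's well centred. Now closing.

drive_tool:
  moves:
    - {"tx":0,"ty":0,"tz":0,"turn":0,"hand":50}
    - {"tx":0,"ty":0,"tz":0,"turn":0,"hand":45}
    - {"tx":0,"ty":0,"tz":0,"turn":0,"hand":40}
    - {"tx":0,"ty":0,"tz":0,"turn":0,"hand":36}
    - {"tx":0,"ty":0,"tz":0,"turn":0,"hand":33}
    - {"tx":0,"ty":0,"tz":0,"turn":0,"hand":32}
    - {"tx":0,"ty":0,"tz":0,"turn":0,"hand":32}
    - {"tx":0,"ty":0,"tz":0,"turn":0,"hand":32}
  squeeze: 14

```text
t: 3.57
tool_pos: [0.5878, -0.029, 0.0735]
eef_rot: [[-0.087, -0.996, 0.0], [-0.996, 0.087, -0.0], [0.0, -0.0, -1.0]]
wrist_force: [1.5, -1.9, -1.4]
finger_gap: 0.0416
```

drive_tool:
  moves:
    - {"tx":0,"ty":0,"tz":0,"turn":0,"hand":30}
    - {"tx":0,"ty":0,"tz":0,"turn":0,"hand":30}
    - {"tx":0,"ty":0,"tz":0,"turn":0,"hand":30}
    - {"tx":0,"ty":0,"tz":0,"turn":0,"hand":30}
    - {"tx":0,"ty":0,"tz":0,"turn":0,"hand":30}
    - {"tx":0,"ty":0,"tz":0,"turn":0,"hand":30}

```text
t: 4.07
tool_pos: [0.588, -0.0291, 0.0733]
eef_rot: [[-0.087, -0.996, 0.0], [-0.996, 0.087, -0.0], [0.0, -0.0, -1.0]]
wrist_force: [2.0, -1.4, -4.0]
finger_gap: 0.0267
```

Run:
```python
from h import *
s=read_camera("scene");t=read_camera("top")
crop(s,190,140,290,225,8,"pics/s4.png")
crop(t,240,160,320,220,8,"pics/t4.png")
a=sense();print(a["tool_pos"],a["wrist_force"],a["finger_gap"])
```

```text
[ 0.588  -0.0291  0.0734] [ 2.1911 -1.815  -4.3791] 0.02674314387590612
```

View pics/s4.png

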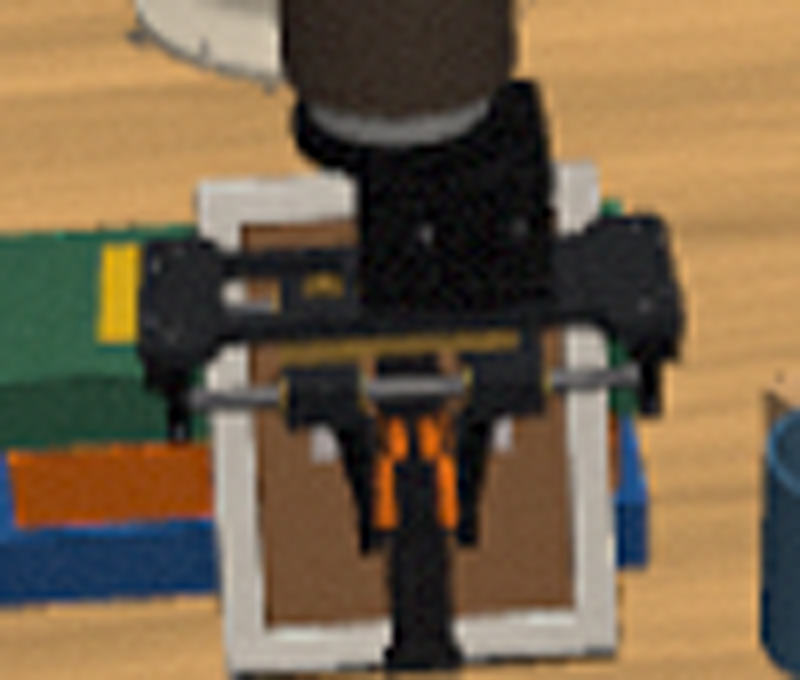

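drive_tool:
  moves:
    - {"tx":0.26,"ty":-0.02,"tz":0.25,"turn":0,"hand":30}
    - {"tx":0.52,"ty":-0.05,"tz":0.52,"turn":0,"hand":30}
    - {"tx":0.76,"ty":-0.07,"tz":0.8,"turn":0,"hand":30}
    - {"tx":0.99,"ty":-0.09,"tz":1.09,"turn":0,"hand":30}
    - {"tx":1.2,"ty":-0.1,"tz":1.4,"turn":0,"hand":30}
    - {"tx":1.39,"ty":-0.12,"tz":1.71,"turn":0,"hand":30}
    - {"tx":1.39,"ty":-0.12,"tz":1.71,"turn":0,"hand":30}
  squeeze: 12

```text
t: 4.75
tool_pos: [0.6029, -0.0302, 0.0918]
eef_rot: [[-0.086, -0.996, 0.003], [-0.996, 0.086, 0.0], [-0.0, -0.003, -1.0]]
wrist_force: [2.8, -0.3, -2.3]
finger_gap: 0.0276
```

Run:
```python
from h import *
s=read_camera("scene");t=read_camera("top")
crop(s,190,140,290,225,8,"pics/s5.png")
a=sense();print(a["tool_pos"],a["wrist_force"],a["finger_gap"])
```

```text
[ 0.6028 -0.0302  0.0915] [ 2.4583 -1.1698 -2.8234] 0.02747829309337782
```

View pics/s5.png

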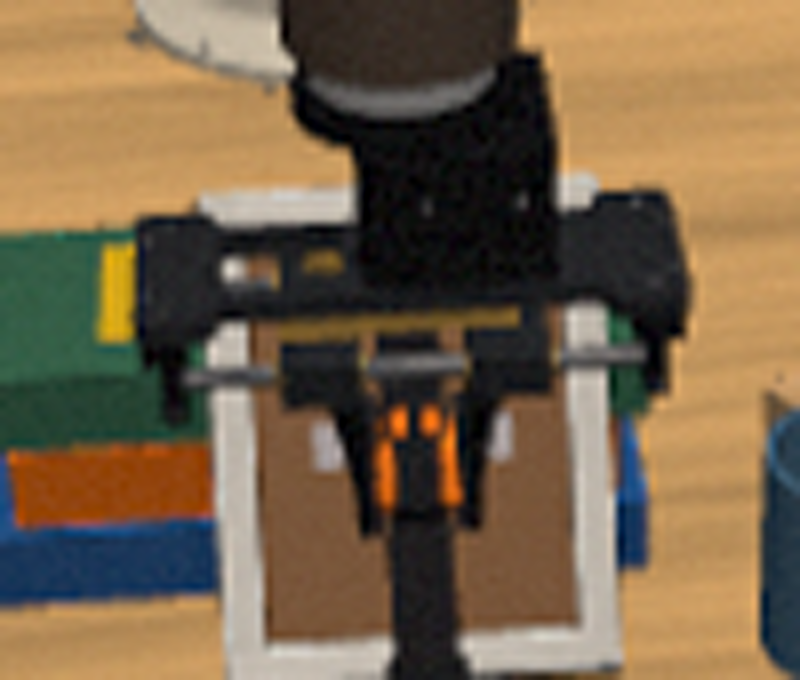

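drive_tool:
  moves:
    - {"tx":0.18,"ty":-0.02,"tz":0.32,"turn":0,"hand":30}
    - {"tx":0.35,"ty":-0.03,"tz":0.65,"turn":0,"hand":30}
    - {"tx":0.49,"ty":-0.04,"tz":0.99,"turn":0,"hand":30}
    - {"tx":0.62,"ty":-0.05,"tz":1.33,"turn":0,"hand":30}
    - {"tx":0.73,"ty":-0.06,"tz":1.68,"turn":0,"hand":30}
    - {"tx":0.83,"ty":-0.07,"tz":2.04,"turn":0,"hand":30}
    - {"tx":0.9,"ty":-0.08,"tz":2.4,"turn":0,"hand":30}
    - {"tx":0.96,"ty":-0.08,"tz":2.76,"turn":0,"hand":30}

```text
t: 5.52
tool_pos: [0.6105, -0.0312, 0.1184]
eef_rot: [[-0.087, -0.996, -0.002], [-0.996, 0.087, -0.0], [0.0, 0.002, -1.0]]
wrist_force: [-1.1, 0.4, -2.1]
finger_gap: 0.0277
```

Run:
```python
from h import *
s=read_camera("scene");t=read_camera("top")
crop(s,190,140,290,225,8,"pics/s6.png")
a=sense();print(a["tool_pos"],a["wrist_force"],a["finger_gap"])
```

```text
[ 0.6109 -0.0313  0.1189] [-2.2365 -0.667   0.2685] 0.027414304862077226
```

View pics/s6.png

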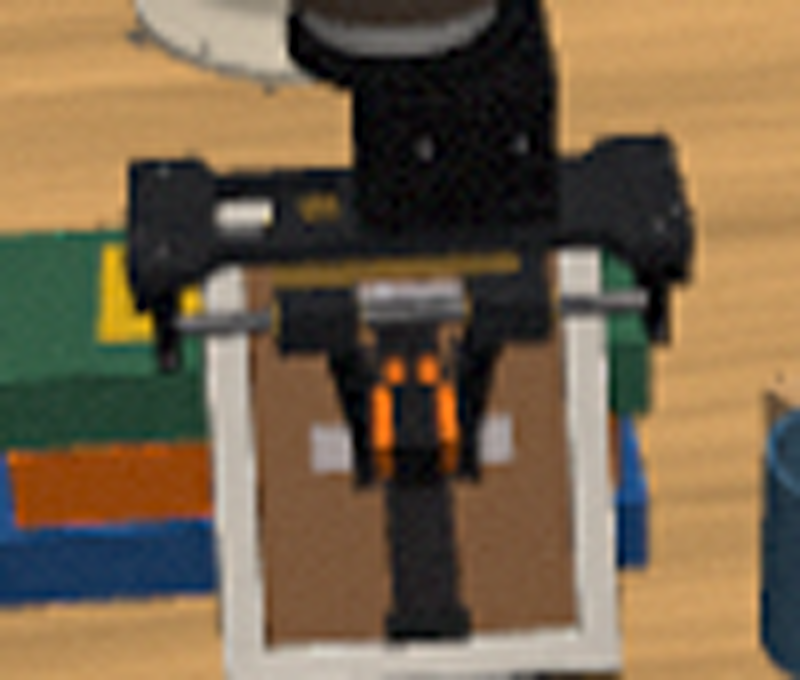

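drive_tool:
  moves:
    - {"tx":0.05,"ty":0,"tz":0.35,"turn":0,"hand":30}
    - {"tx":0.08,"ty":0,"tz":0.7,"turn":0,"hand":30}
    - {"tx":0.1,"ty":0,"tz":1.0,"turn":0,"hand":30}
    - {"tx":0.1,"ty":0,"tz":1.2,"turn":0,"hand":30}
    - {"tx":0.1,"ty":0,"tz":1.4,"turn":0,"hand":30}
    - {"tx":0.1,"ty":0,"tz":1.4,"turn":0,"hand":30}
    - {"tx":0.1,"ty":0,"tz":1.4,"turn":0,"hand":30}

```text
t: 6.2
tool_pos: [0.6132, -0.0309, 0.1326]
eef_rot: [[-0.086, -0.996, 0.002], [-0.996, 0.086, 0.0], [-0.0, -0.002, -1.0]]
wrist_force: [3.1, -0.5, -2.0]
finger_gap: 0.0276
```

Run:
```python
from h import *
s=read_camera("scene");t=read_camera("top")
crop(s,190,140,290,225,8,"pics/s7.png")
a=sense();print(a["tool_pos"],a["wrist_force"],a["finger_gap"])
```

```text
[ 0.6132 -0.0309  0.1326] [ 2.4747 -0.0302 -1.5881] 0.027516060452236753
```

View pics/s7.png

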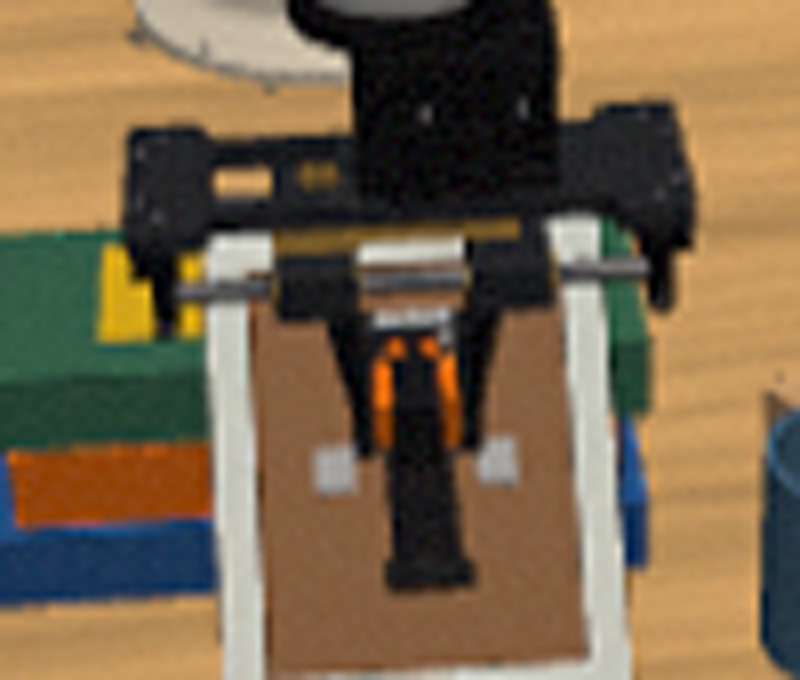

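drive_tool:
  moves:
    - {"tx":0,"ty":0,"tz":-0.2,"turn":0,"hand":30}
    - {"tx":0,"ty":0,"tz":-0.4,"turn":0,"hand":30}
    - {"tx":0,"ty":0,"tz":-0.4,"turn":0,"hand":40}
    - {"tx":0,"ty":0,"tz":-0.4,"turn":0,"hand":55}
    - {"tx":0,"ty":0,"tz":-0.4,"turn":0,"hand":70}
    - {"tx":0,"ty":0,"tz":-0.4,"turn":0,"hand":90}
    - {"tx":0,"ty":0,"tz":-0.4,"turn":0,"hand":100}
    - {"tx":0,"ty":0,"tz":-0.4,"turn":0,"hand":100}

```text
t: 6.97
tool_pos: [0.6111, -0.0312, 0.128]
eef_rot: [[-0.087, -0.996, -0.003], [-0.996, 0.087, -0.0], [0.001, 0.003, -1.0]]
wrist_force: [0.1, 0.2, -0.0]
finger_gap: 0.0594
```

Run:
```python
from h import *
s=read_camera("scene");t=read_camera("top")
crop(s,180,135,290,235,6,"pics/s8.png")
a=sense();print(a["tool_pos"],a["wrist_force"],a["finger_gap"])
```

```text
[ 0.6116 -0.0312  0.1281] [-0.2076  0.1726 -0.3544] 0.06772107386603876
```

View pics/s8.png

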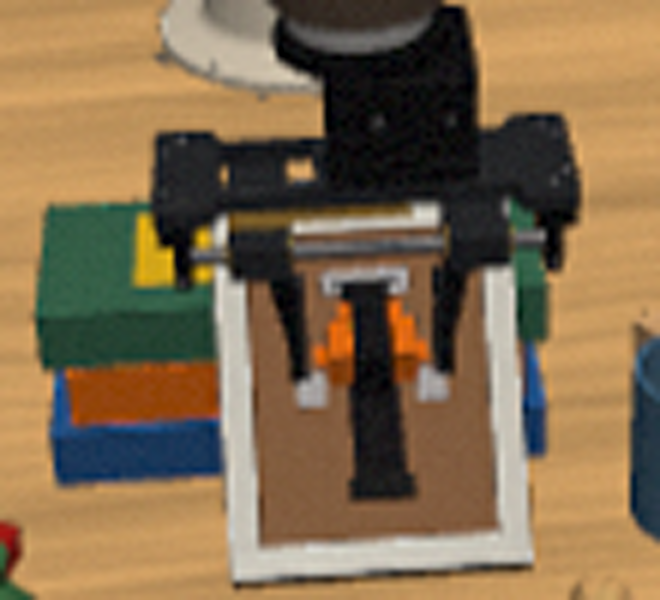

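drive_tool:
  moves:
    - {"tx":0.5,"ty":0,"tz":2,"turn":0,"hand":100}
    - {"tx":0.5,"ty":0,"tz":5,"turn":0,"hand":100}
    - {"tx":0.5,"ty":0,"tz":8,"turn":0,"hand":100}
    - {"tx":0.5,"ty":0,"tz":11,"turn":0,"hand":100}
    - {"tx":0.5,"ty":0,"tz":12,"turn":0,"hand":100}

```text
t: 7.48
tool_pos: [0.619, -0.0312, 0.2538]
eef_rot: [[-0.086, -0.996, 0.008], [-0.996, 0.086, -0.0], [-0.001, -0.008, -1.0]]
wrist_force: [1.1, 0.8, 1.0]
finger_gap: 0.0864
```

Run:
```python
from h import *
s=read_camera("scene");t=read_camera("top")
S=lambda x,y:(180+(x+.5)/6-.5,135+(y+.5)/6-.5)
print(onz(s,*S(232,585),.008),onz(s,*S(533,568),.008))
crop(s,180,120,290,235,6,"pics/s9.png");crop(t,190,150,350,270,5,"pics/t9.png")
```

```text
[ 0.6262 -0.1054  0.008 ] [0.6407 0.0427 0.008 ]
```

View pics/s9.png

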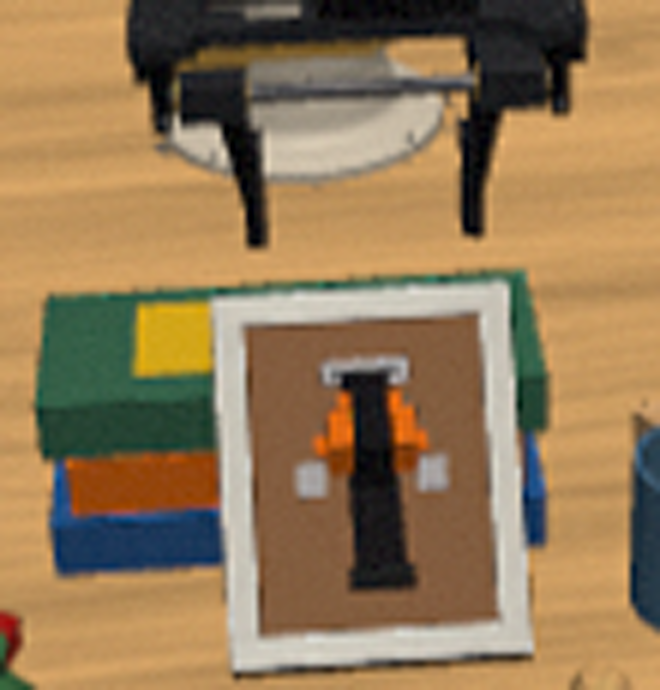

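View pics/t9.png

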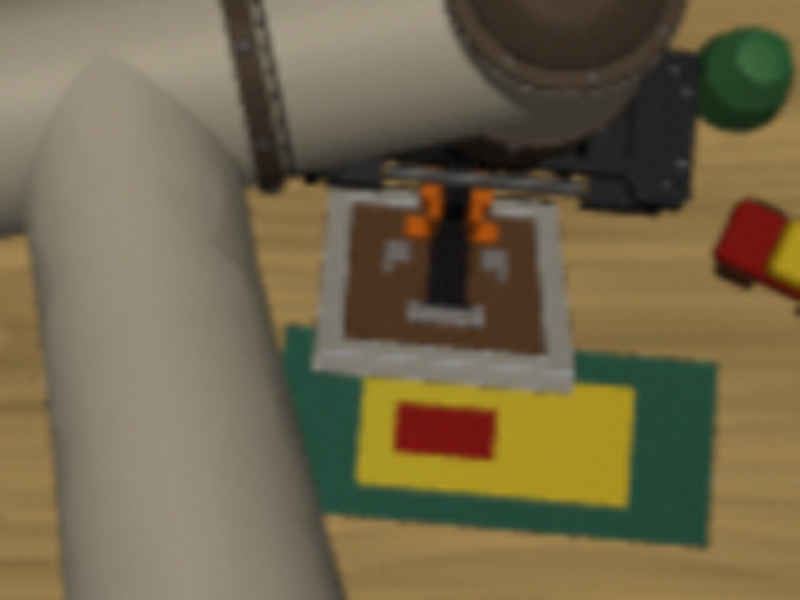

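Run:
```python
from h import *
s=read_camera("scene");t=read_camera("top")
S=lambda x,y:(180+(x+.5)/6-.5,120+(y+.5)/6-.5); T=lambda x,y:(190+(x+.5)/5-.5,150+(y+.5)/5-.5)
B=[onz(s,*S(232,675),.010),onz(s,*S(533,656),.010)];print("low",B)
B=np.mean(B,0)
tl=[tri(s,S(212,300),t,T(573,380)),tri(s,S(508,281),t,T(314,358))];print("back top approx",tl)
for th in(34,36,38,40,42):
    a=np.radians(th);z=.19*np.cos(a)+.016*np.sin(a)
    c=np.mean([onz(s,*S(212,300),z),onz(s,*S(508,281),z)],0); print(th,"pred dx",.19*np.sin(a),"meas dx",np.linalg.norm((B-c)[:2]),c)
yaw=-0.092; xh=np.array([np.cos(yaw),np.sin(yaw),0]);yh=np.array([-np.sin(yaw),np.cos(yaw),0]);zz=np.array([0,0,1.])
for th in(37,39,41):
  a=np.radians(th);xf=np.cos(a)*xh+np.sin(a)*zz; zf=-np.sin(a)*xh+np.cos(a)*zz
  H=B+.003*xf+.145*zf
  for p in(.5,.6,.7):
    d=-zf*np.cos(p)+xf*np.sin(p); F=H+.145*d+.005*(np.cos(p)*xf+np.sin(p)*zf)
    q=proj(s,F); print(th,p,F,((np.array(q)-[180,120])*6).round())
```

```text
low [array([ 0.6287, -0.1055,  0.01  ]), array([0.6416, 0.0426, 0.01  ])]
back top approx [(array([ 0.5026, -0.0961,  0.1496]), np.float64(0.0025032517284451264)), (array([0.5144, 0.0527, 0.1507]), np.float64(0.0030703494563770937))]
34 pred dx 0.10624665165944192 meas dx 0.09866145807663367 [ 0.5368 -0.0235  0.1665]
36 pred dx 0.1116791979355699 meas dx 0.10442277457529918 [ 0.5311 -0.0228  0.1631]
38 pred dx 0.11697568031187508 meas dx 0.11052661213470248 [ 0.525  -0.0221  0.1596]
40 pred dx 0.12212964584044246 meas dx 0.11696553288782362 [ 0.5186 -0.0214  0.1558]
42 pred dx 0.12713481520818307 meas dx 0.12373168690955 [ 0.5119 -0.0206  0.1519]
37 0.5 [ 0.6842 -0.036   0.0724] [382. 625.]
37 0.6 [ 0.6891 -0.0364  0.086 ] [382. 608.]
37 0.7 [ 0.6925 -0.0367  0.1001] [381. 588.]
39 0.5 [ 0.682  -0.0358  0.0741] [382. 619.]
39 0.6 [ 0.6864 -0.0362  0.0879] [381. 601.]
39 0.7 [ 0.6893 -0.0365  0.1021] [381. 580.]
41 0.5 [ 0.6798 -0.0356  0.0757] [381. 613.]
41 0.6 [ 0.6836 -0.0359  0.0896] [381. 594.]
41 0.7 [ 0.6861 -0.0362  0.1039] [380. 572.]
```

drive_tool:
  moves:
    - {"tx":-3,"ty":0.2,"tz":0,"turn":0,"hand":100}
    - {"tx":-6.5,"ty":0.5,"tz":0,"turn":0,"hand":100}
    - {"tx":-10,"ty":0.8,"tz":0,"turn":0,"hand":100}
    - {"tx":-13.5,"ty":1.1,"tz":0,"turn":0,"hand":100}
    - {"tx":-16,"ty":1.3,"tz":0,"turn":0,"hand":100}
    - {"tx":-16.5,"ty":1.3,"tz":-2,"turn":0,"hand":100}
    - {"tx":-16.5,"ty":1.3,"tz":-5,"turn":0,"hand":100}
    - {"tx":-16.5,"ty":1.3,"tz":-8,"turn":0,"hand":100}

```text
t: 8.35
tool_pos: [0.4508, -0.0181, 0.1668]
eef_rot: [[-0.086, -0.996, -0.0], [-0.996, 0.086, 0.0], [-0.0, 0.0, -1.0]]
wrist_force: [1.0, 0.5, -0.1]
finger_gap: 0.0874
```

drive_tool:
  moves:
    - {"tx":0,"ty":0,"tz":-2,"turn":0,"hand":100}
    - {"tx":0,"ty":0,"tz":-3.5,"turn":0,"hand":100}
    - {"tx":0,"ty":0,"tz":-4.2,"turn":0,"hand":100}
    - {"tx":0,"ty":0,"tz":-4.2,"turn":0,"hand":100}
    - {"tx":0,"ty":0,"tz":-4.2,"turn":0,"hand":100}

```text
t: 8.77
tool_pos: [0.4519, -0.0182, 0.1257]
eef_rot: [[-0.086, -0.996, -0.002], [-0.996, 0.086, -0.001], [0.001, 0.002, -1.0]]
wrist_force: [-0.6, -0.2, 0.5]
finger_gap: 0.0872
```

Run:
```python
from h import *
s=read_camera("scene");t=read_camera("top")
crop(s,180,120,290,235,6,"pics/s10.png");crop(t,190,150,350,270,5,"pics/t10.png")
a=sense();print(a["tool_pos"],a["wrist_force"],a["joints"])
```

```text
[ 0.4529 -0.0179  0.1269] [ 0.6656 -0.1632  0.2594] [ 0.3209  0.2062 -0.546   0.0003 -0.8172  1.163 ]
```

View pics/s10.png

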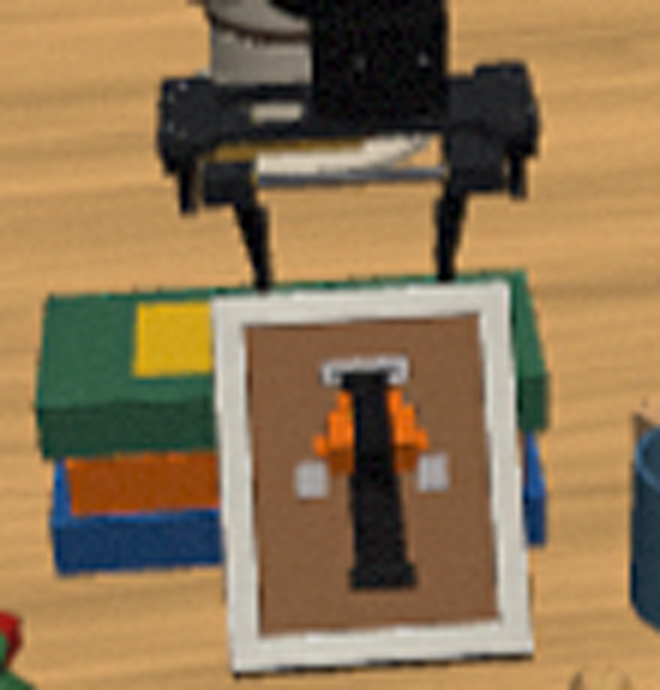

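View pics/t10.png

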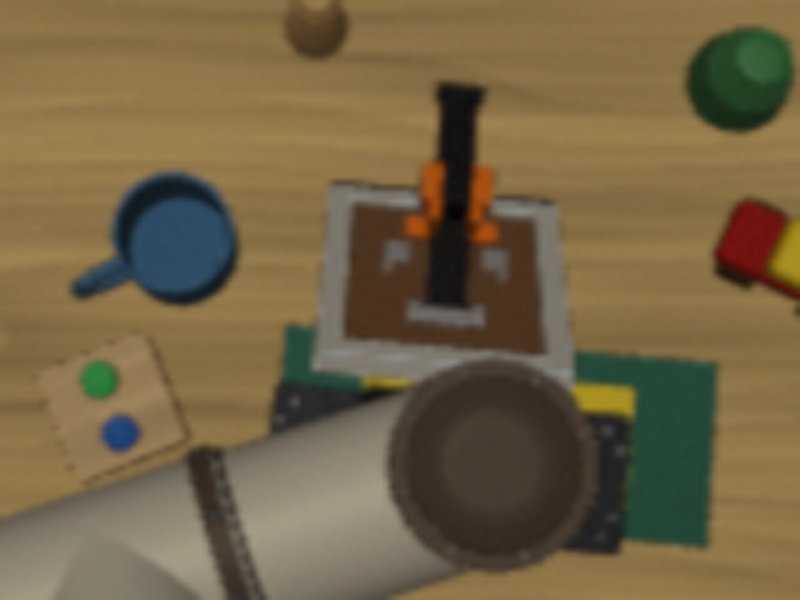

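drive_tool:
  moves:
    - {"tx":1.5,"ty":-0.1,"tz":0,"turn":0,"hand":100}
    - {"tx":3,"ty":-0.2,"tz":0,"turn":0,"hand":100}
    - {"tx":3.5,"ty":-0.3,"tz":0.2,"turn":0,"hand":100}
    - {"tx":4,"ty":-0.3,"tz":0.6,"turn":0,"hand":100}
    - {"tx":4.5,"ty":-0.4,"tz":1.0,"turn":0,"hand":100}
    - {"tx":5,"ty":-0.4,"tz":1.4,"turn":0,"hand":100}
    - {"tx":5.5,"ty":-0.4,"tz":1.7,"turn":0,"hand":100}
    - {"tx":5.5,"ty":-0.4,"tz":1.7,"turn":0,"hand":100}

```text
t: 9.53
tool_pos: [0.5083, -0.0222, 0.1444]
eef_rot: [[-0.086, -0.996, 0.002], [-0.996, 0.086, -0.0], [0.0, -0.002, -1.0]]
wrist_force: [-1.9, -0.8, 0.8]
finger_gap: 0.0872
```

Run:
```python
from h import *
s=read_camera("scene");t=read_camera("top")
crop(s,180,120,290,235,6,"pics/s11.png");crop(t,190,150,350,270,5,"pics/t11.png")
a=sense();print(a["tool_pos"],a["wrist_force"])
```

```text
[ 0.5069 -0.0222  0.1435] [-3.034  -0.5481  1.3667]
```

View pics/s11.png

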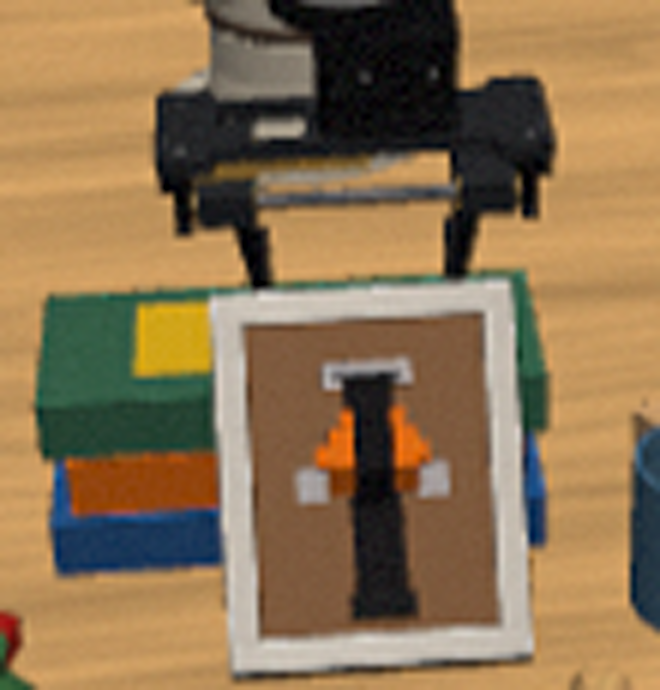

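drive_tool:
  moves:
    - {"tx":0.7,"ty":-0.1,"tz":0.4,"turn":0,"hand":100}
    - {"tx":1.4,"ty":-0.1,"tz":0.8,"turn":0,"hand":100}
    - {"tx":2.1,"ty":-0.2,"tz":1.2,"turn":0,"hand":100}
    - {"tx":2.8,"ty":-0.2,"tz":1.5,"turn":0,"hand":100}
    - {"tx":3.5,"ty":-0.3,"tz":1.8,"turn":0,"hand":100}
    - {"tx":4.2,"ty":-0.4,"tz":2.1,"turn":0,"hand":100}
    - {"tx":4.9,"ty":-0.4,"tz":2.3,"turn":0,"hand":100}
    - {"tx":5.5,"ty":-0.5,"tz":2.5,"turn":0,"hand":100}

```text
t: 10.3
tool_pos: [0.5635, -0.0269, 0.1685]
eef_rot: [[-0.087, -0.996, 0.001], [-0.996, 0.087, 0.0], [-0.0, -0.001, -1.0]]
wrist_force: [-0.1, 0.6, 0.1]
finger_gap: 0.0869
```

Run:
```python
from h import *
s=read_camera("scene")
crop(s,180,120,290,235,6,"pics/s12.png")
a=sense();print(a["tool_pos"],a["wrist_force"])
```

```text
[ 0.5648 -0.027   0.1688] [ 0.4063 -0.5258  1.291 ]
```

View pics/s12.png

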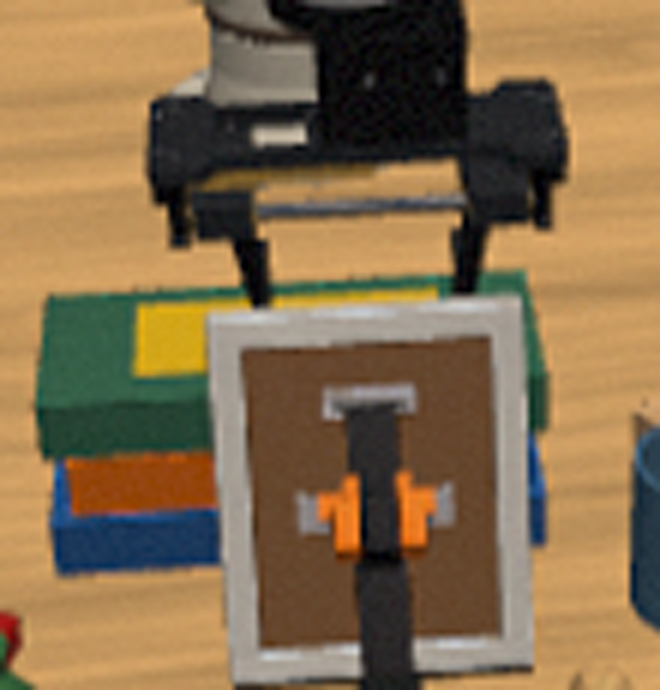

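drive_tool:
  moves:
    - {"tx":0.6,"ty":-0.1,"tz":0.1,"turn":0,"hand":100}
    - {"tx":1.2,"ty":-0.1,"tz":0.2,"turn":0,"hand":100}
    - {"tx":1.8,"ty":-0.2,"tz":0.3,"turn":0,"hand":100}
    - {"tx":2.4,"ty":-0.2,"tz":0.4,"turn":0,"hand":100}
    - {"tx":3.0,"ty":-0.3,"tz":0.4,"turn":0,"hand":100}
    - {"tx":3.6,"ty":-0.3,"tz":0.5,"turn":0,"hand":100}
    - {"tx":4.2,"ty":-0.4,"tz":0.5,"turn":0,"hand":100}
    - {"tx":4.6,"ty":-0.4,"tz":0.5,"turn":0,"hand":100}

```text
t: 11.02
tool_pos: [0.6091, -0.0311, 0.1732]
eef_rot: [[-0.087, -0.996, 0.0], [-0.996, 0.087, -0.0], [0.0, -0.0, -1.0]]
wrist_force: [-0.4, 0.8, -0.8]
finger_gap: 0.0872
```

Run:
```python
from h import *
s=read_camera("scene")
crop(s,180,120,290,235,6,"pics/s13.png")
a=sense();print(a["tool_pos"],a["wrist_force"])
```

```text
[ 0.6096 -0.0311  0.1731] [ 1.3853  0.1372 -0.2793]
```

View pics/s13.png

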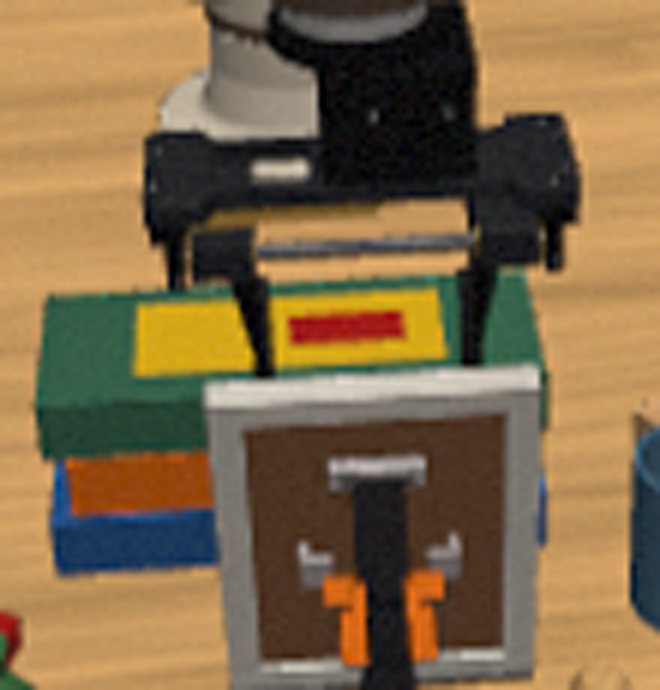

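Run:
```python
from h import *
s=read_camera("scene");t=read_camera("top")
crop(s,190,160,290,250,7,"pics/s14.png");crop(t,190,150,350,270,5,"pics/t14.png")
S=lambda x,y:(180+(x+.5)/6-.5,120+(y+.5)/6-.5)
for z in (.18,.185,.19): print(z,onz(s,*S(207,410),z),onz(s,*S(539,388),z))
```

```text
0.18 [ 0.6516 -0.1077  0.18  ] [0.6617 0.0408 0.18  ]
0.185 [ 0.6594 -0.108   0.185 ] [0.6694 0.0392 0.185 ]
0.19 [ 0.6672 -0.1083  0.19  ] [0.6771 0.0377 0.19  ]
```

View pics/s14.png

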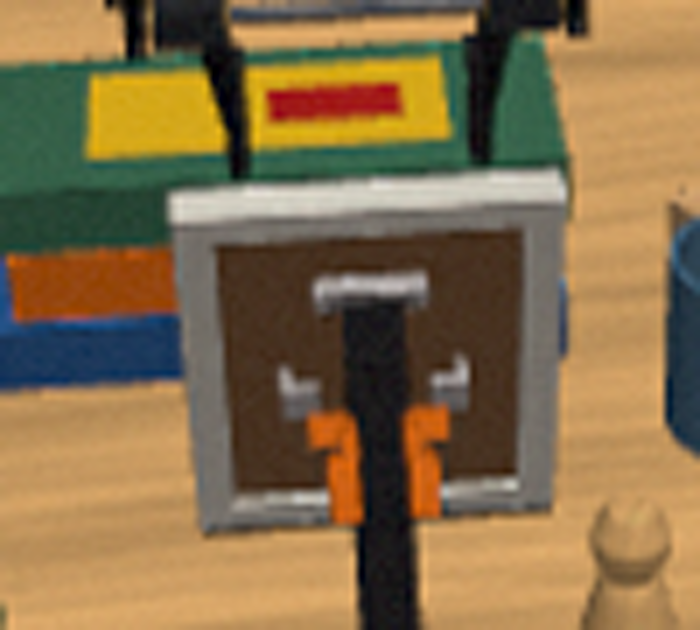

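View pics/t14.png

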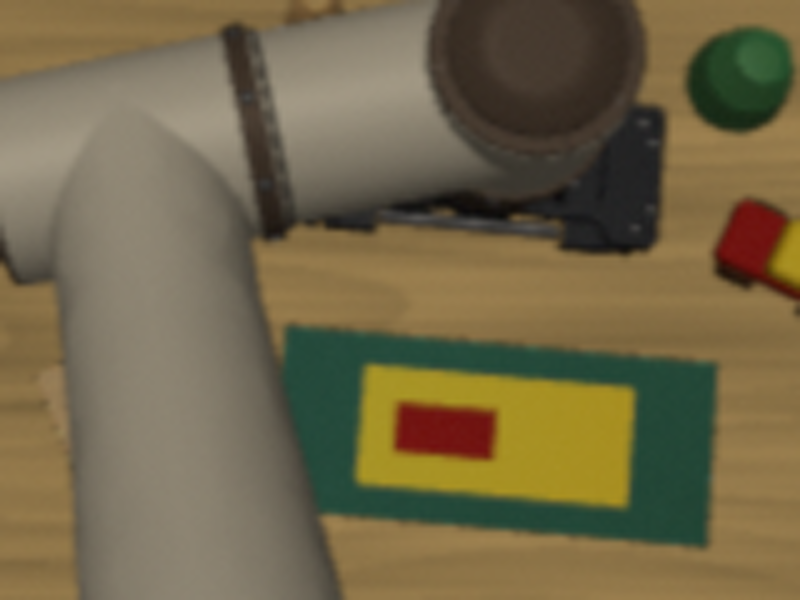

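drive_tool:
  moves:
    - {"tx":-0.3,"ty":0,"tz":0,"turn":0,"hand":100}
    - {"tx":-1,"ty":0,"tz":0,"turn":0,"hand":100}
    - {"tx":-2,"ty":0.1,"tz":0,"turn":0,"hand":100}
    - {"tx":-3,"ty":0.2,"tz":0,"turn":0,"hand":100}

```text
t: 11.5
tool_pos: [0.5771, -0.029, 0.1732]
eef_rot: [[-0.087, -0.996, -0.001], [-0.996, 0.087, 0.0], [-0.0, 0.001, -1.0]]
wrist_force: [-0.2, -0.3, -0.0]
finger_gap: 0.0868
```

Run:
```python
from h import *
s=read_camera("scene");t=read_camera("top")
crop(s,190,160,290,260,6,"pics/s15.png")
print(sense()["wrist_force"])
```

```text
[-0.276   0.3948  1.0199]
```

View pics/s15.png

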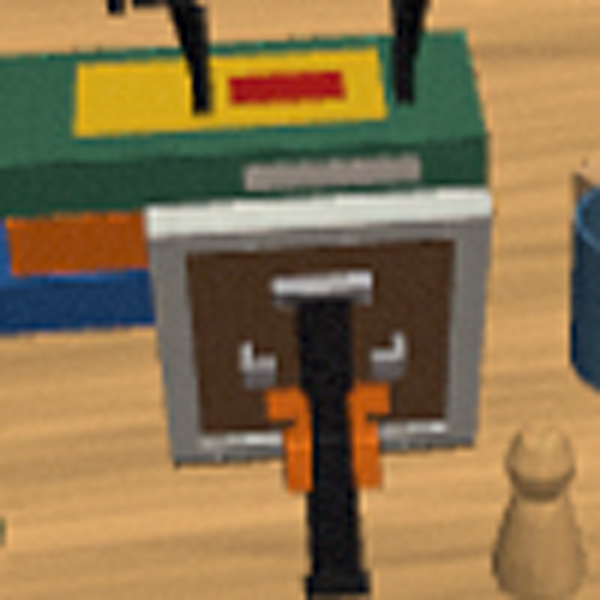

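drive_tool:
  moves:
    - {"tx":-3,"ty":0,"tz":1,"turn":0,"hand":100}
    - {"tx":-6,"ty":1,"tz":4,"turn":0,"hand":100}
    - {"tx":-9,"ty":4,"tz":7,"turn":0,"hand":100}
    - {"tx":-11,"ty":7,"tz":9,"turn":0,"hand":100}
    - {"tx":-13,"ty":10,"tz":9,"turn":0,"hand":100}
    - {"tx":-15,"ty":13,"tz":9,"turn":0,"hand":100}
    - {"tx":-15,"ty":16,"tz":9,"turn":0,"hand":100}
    - {"tx":-15,"ty":18,"tz":9,"turn":0,"hand":100}

```text
t: 12.27
tool_pos: [0.4273, 0.1531, 0.2645]
eef_rot: [[-0.084, -0.996, 0.003], [-0.996, 0.084, 0.002], [-0.002, -0.002, -1.0]]
wrist_force: [1.3, 0.2, -0.3]
finger_gap: 0.0869
```

Run:
```python
from h import *
s=read_camera("scene");t=read_camera("top")
crop(s,190,160,290,260,6,"pics/s16.png");crop(t,190,130,350,250,5,"pics/t16.png")
a=sense();print(a["wrist_force"],a["tool_pos"])
```

```text
[-0.7559 -0.7126 -0.8601] [0.4282 0.1534 0.2638]
```

View pics/s16.png

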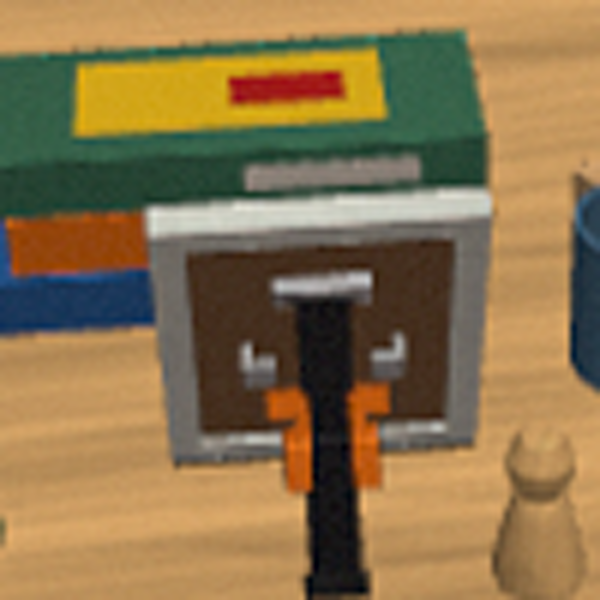

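View pics/t16.png

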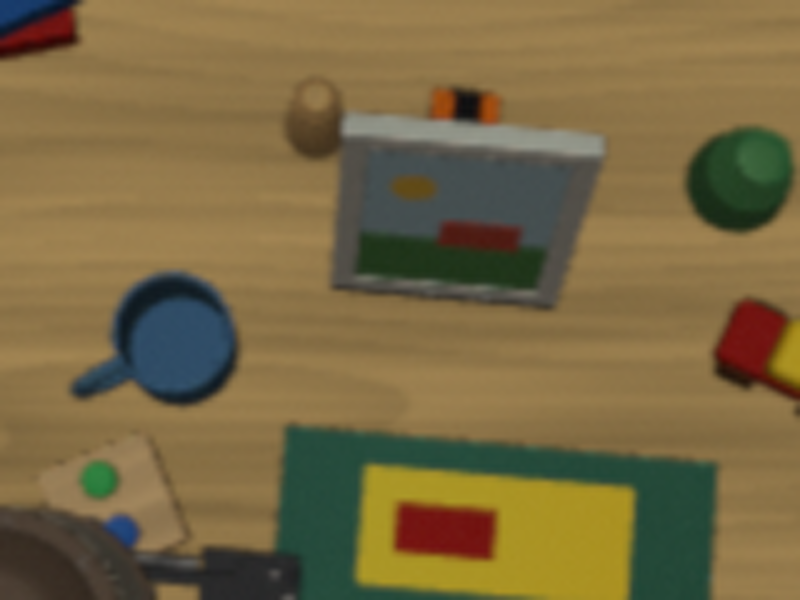

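Run:
```python
from h import *
s=read_camera("scene");t=read_camera("top")
T=lambda x,y:(190+(x+.5)/5-.5,130+(y+.5)/5-.5);S=lambda x,y:(190+(x+.5)/6-.5,160+(y+.5)/6-.5)
L=np.array([onz(t,*T(333,288),.0055),onz(t,*T(554,307),.0055)]);print("front low",L,L.mean(0))
print("back low S",onz(s,*S(178,465),0),onz(s,*S(474,443),0))
U=[tri(s,S(148,210),t,T(601,157)),tri(s,S(490,190),t,T(341,137))];print(U)
for th in(14,17,20,23):
    a=np.radians(th); F=np.mean([onz(t,*T(603,157-20),.19*np.cos(a)),onz(t,*T(343,137-20),.19*np.cos(a))],0)
    F2=np.mean([onz(t,*T(601,157),.0055+.19*np.cos(a)),onz(t,*T(341,137),.0055+.19*np.cos(a))],0)
    print(th,"meas",(F2-L.mean(0))[0],"pred",.19*np.sin(a))
print("dist",np.linalg.norm(L.mean(0)-[.579,-.0277,0]))
print("yaw",np.arctan2(L[0]-L[1],1)[:1], (L[0]-L[1]))
print("mug",onz(t,*T(175,338),.088))
for n,p,z in(("fig",(190+314/5,130+115/5),.06),("vase",(190+740/5,130+178/5),.105)): print(n,onz(t,*p,z))
```

```text
front low [[ 0.6358  0.0388  0.0055]
 [ 0.6241 -0.1071  0.0055]] [ 0.63   -0.0342  0.0055]
back low S [ 0.64   -0.1042  0.    ] [0.6503 0.0414 0.    ]
[(array([ 0.6846, -0.1106,  0.1808]), np.float64(0.0011606737750955356)), (array([0.6957, 0.0379, 0.1797]), np.float64(0.0019413729542121017))]
14 meas 0.05778610091453151 pred 0.04596516016393687
17 meas 0.058420292101731386 pred 0.05555062389731999
20 meas 0.059173297039505024 pred 0.06498382723187705
23 meas 0.060043051793658986 pred 0.07423891441296201
dist 0.05167223576798296
yaw [0.0118] [0.0118 0.1459 0.    ]
mug [0.5912 0.1365 0.088 ]
fig [0.7376 0.0509 0.06  ]
vase [ 0.6885 -0.2096  0.105 ]
```

drive_tool:
  moves:
    - {"tx":0,"ty":0,"tz":2,"turn":0,"hand":100}
    - {"tx":0,"ty":0,"tz":2,"turn":0,"hand":100}
    - {"tx":0,"ty":0,"tz":2,"turn":0,"hand":100}
    - {"tx":0,"ty":0,"tz":2,"turn":0,"hand":100}

```text
t: 12.8
tool_pos: [0.4281, 0.1501, 0.2828]
eef_rot: [[-0.088, -0.996, -0.001], [-0.996, 0.088, -0.0], [0.0, 0.001, -1.0]]
wrist_force: [-0.0, -0.0, -0.9]
finger_gap: 0.087
```

Run:
```python
from h import *
from plant import hand_in
a=cv2.imread("pics/s16.png"); s=read_camera("scene"); crop(s,190,160,290,260,6,"pics/s17.png"); b=cv2.imread("pics/s17.png")
print("mean diff",cv2.absdiff(a,b).mean(),cv2.absdiff(a,b).max()); print(hand_in())
```

```text
mean diff 1.8783166666666666 22
the job is handed in; nothing more can be done
None
```

The frame now stands by itself on its open leg with the picture towards the boxes, and I have handed the job in after about 13 s. I squeezed both buttons together, swung the leg out, and tipped the frame over by pushing its upper picture face with the two open fingers.

**Last checks (from the cameras):**
- **Lean:** about 17–20° back, and parallel to the boxes.
- **Position:** the lower edge is about 52 mm from its start and roughly 100 mm clear of the boxes.
- **Leg:** I estimated 0.63–0.67 rad open before tipping. I did not re-measure it afterwards, but the frame rests on it.
- **Other goods:** the mug, vase and figure measured in place. The jar was out of that view, and the car and block were only judged by eye.
- **At rest:** the last two pictures differed only by about the level of image noise, and the arm was clear of everything.

**What went wrong:** while I opened the leg, the gripper dragged the lower edge about 40 mm outward. The frame then leaned at about 40° instead of 24° until I tipped it up. This accounts for most of the 52 mm shift.

**Disagreement:** the two ways of measuring the lean differed by 2–3°.

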